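Open the offcut bin's gate and hold it

ROBOT

A 7-joint arm with a two-finger parallel gripper is mounted at the origin on the work surface. World frame = base frame: x ahead of the robot, y to its left, z up, the work surface at z = 0. Lengths are in m, angles in degrees, forces in N, time in s.
With the tool pointing down it reaches from about 0.425 to 1.025 m from the base axis. Payload 3.6 kg.
Tool frame: the origin (TCP) lies at the very end of the fingers, on their centre line; the grasp point (between the pads) lies 19 mm behind it; z points along the fingers, y is the line along which they close (so a half turn about z gives the same grasp; the last joint's range is limited). The gripper opens to 85 mm and grips with 20 to 120 N. Pads are 22 mm wide; open, the fingers measure 114 mm over their backs; the gripper's body (76 mm by 85 mm) begins 54 mm behind the grasp point. The pads swing forward as they close: fully open they stand 13 mm farther back than shut.
Start: joints at [-78.638, 33.873, 2.773, 92.16, -1.908, 54.013, -1.931], TCP at [0.209, 0.694, 0.231] pointing down, gripper open.
Joint ranges: [-153.93, 153.93], [-27.13, 128.08], [-72.61, 78.16], [10.71, 143.7], [-87.88, 267.88], [4.46, 118.87], [-176.78, 176.78]. Speed limits (degrees/s): [147.25, 147.25, 180, 180, 180, 180, 180].

INTERFACE

Orientations are given as a 3x3 rotation matrix whose columns are the frame's x, y, z axes.
In Python, from workcell import robot gives the robot as it stands.
- The arm moves only by the tool servo_tool, never from a script. Its argument "deltas" is one flat list of numbers, 5 for each row, row after row: the shift along the tool's x, y, z scaled (see below), then the turn about the tool's z scaled (see below), then the closure, from 0 (fully open) to 1 (shut). In form: [tx, ty, tz, spin, fingers, tx, ty, tz, spin, fingers, ...]. A call has exactly 10 rows; each row is the pose to reach, as a shift and turn from the pose commanded when the call began, along the tool's axes at that moment; what a row does not reach only later rows make up. The controller multiplies each number of a shift by 20 cm and each number of a turn by 0.5 rad. A row lasts 1/10 s, in which the tool goes at most 50 mm and 8.59 degrees, less where a joint would pass 70% of its speed; a pose out of reach is approached as far as the arm can. A call with a number of a shift or a turn outside -1 to 1 is refused whole. A call with a gripper value outside its range is refused whole. The fingers move at their own pace and stop on an object; the grip force is fixed at half the most. Time passes only in rows, so rows that repeat a pose let the fingers close, or fill a call up. It gives the time, the measured TCP pose, the force, the opening and the grip force at its end, in the units of the state.
- robot.read_state(): the state, without advancing time (a new reading comes with each control period).
- robot.read_camera(name): name is "scene" or "top" or "wrist"; returns a dict with "img" (480x640x3 uint8, red, green, blue), "range_z" (480x640 float32, m along the optical axis (not along the pixel's ray), 0 where there is no reading), "K" (3x3 intrinsics, pixels), "extrinsics" (4x4, takes a point from camera to world coordinates); the wrist camera has in their place "tool_from_camera" (4x4, takes a point from camera to tool coordinates, whose origin is the TCP and whose axes are the flange's). Camera axes: x right, y down, z forward; pixel columns grow to the right and rows downward; lengths in m; the calibration is good to about 2 mm. A picture is of the moment at which its call begins: read the wrist's pose just before it.
- robot.hand_in(): hands the job in; it is judged then, once.
The state is a dict: "time": time; "joint_pos": joint angles; "dq": joint speeds; "tau": joint torques, N m; "ee_pos": TCP position; "ee_rot": TCP orientation; "ft_force": force on the tool from outside, world axes, zero at the start; "moment": the same for the moment, N m; "opening": finger opening in m; "grip_force": force on a finger pad.
Only numpy, scipy, OpenCV 4.12 (cv2) and the standard library are available. Lean on these libraries where they do the work, as an engineer would, in place of code of your own. Each camera call takes 0.05 s, during which the arm holds its last target. There are 200 camera calls.

TASK

The offcut bin on the bench has a swing gate held shut by two squeeze catches on its front rail. First squeeze the tall catch fully in, then the low catch (both stay in when let go), then take the gate by its upright round handle, swing it out past its detent until it stands wide open, roughly square to the bin's front, and finish with the program still holding it there by the handle, because a spring pulls the gate back if it is let go. Leave the mallet, the glue bottle and the blue tray where they are.

Things in the scene. Friction and masses are not known exactly. Their poses are not given: they have to be found in the camera images.
- bin: Open plywood bin with offcuts, fixed, 330 (y) x 252 mm (x), rail top 110 mm up. Origin on the bench under the shut gate's middle; x into the bin, y to its hinge side. Hinge at bin (0, +140) mm, detent bracket at (40..80, +140) up to 195 mm high. The catches sit on the rail at bin (30, 0) and (30, -110) mm; which is where varies.
- tall_catch: Steel squeeze catch, tall, round-topped. Origin: centre of its underside, on the rail; axes as the bin's. Base 36 (x) by 74 mm (y), 6 mm thick; two upright cheeks face each other along y, each 26 mm wide (x), 8 mm thick, 58 mm over their outsides as found, 30 mm squeezed, tops 66 mm above the origin. From each an arm with a tongue runs 47 mm to -x.
- low_catch: Steel squeeze catch, low, square-topped. Origin: centre of its underside, on the rail; axes as the bin's. Base 36 (x) by 74 mm (y), 6 mm thick; two upright cheeks face each other along y, each 26 mm wide (x), 8 mm thick, 58 mm over their outsides as found, 30 mm squeezed, tops 38 mm above the origin. From each an arm with a tongue runs 47 mm to -x.
- tall_catch_a (a joint): Cheek on the +y side of the tall catch: m of inward travel, 0 out (up to 0.002 at the start), 0.014 fully in. It slides along the bin's y towards the catch's middle, takes about 5 N, and stays where it is left. Its gate tongue is clear of the gate only from about 0.010 on.
- tall_catch_b (a joint): Cheek on the -y side of the tall catch: m of inward travel, 0 out (up to 0.002 at the start), 0.014 fully in. It slides along the bin's y towards the catch's middle, takes about 5 N, and stays where it is left. Its gate tongue is clear of the gate only from about 0.010 on.
- low_catch_a (a joint): Cheek on the +y side of the low catch: m of inward travel, 0 out (up to 0.002 at the start), 0.014 fully in. It slides along the bin's y towards the catch's middle, takes about 5 N, and stays where it is left. Its gate tongue is clear of the gate only from about 0.010 on.
- low_catch_b (a joint): Cheek on the -y side of the low catch: m of inward travel, 0 out (up to 0.002 at the start), 0.014 fully in. It slides along the bin's y towards the catch's middle, takes about 5 N, and stays where it is left. Its gate tongue is clear of the gate only from about 0.010 on.
- gate (a joint): Gate angle, rad: 0 shut, grows as it swings to the bin's -x (clockwise from above), stop 1.65, square 1.57. Closing spring 0.35 N m/rad; the detent resists from about 0.25 to 0.55 (peak 0.6 N m), then helps to 0.85; let go beyond it, the gate falls back to about 0.82. Leaf 12 mm thick, 100 mm high, 290 mm from the hinge (along -y shut); lugs on top to 124 mm.
- hinge (a point): On the gate's upright hinge axis, 100 mm above the bench.
- handle: Round upright wooden post on a bracket on the gate's outer face, 22 mm in diameter. Origin on its axis, 135 mm above the bench, 20 mm below its top; free to grip from 95 mm above the bench up. With the gate shut it lies at bin x -45, y +50 mm; 101 mm from the hinge axis. z up; it turns freely on its own axis.
- mallet: Wooden mallet lying on the bench, head 65 x 120 x 75 mm, 295 mm long. Leave alone.
- glue: White glue bottle, standing, 64 mm in diameter, 170 mm high. Leave alone.
- tray: Blue open plastic tray 200 x 140 x 50 mm. Leave alone.

How it is judged (in metres and radians):
On the way, in this order (a step that is already met when the one before it is completed fails the run):
1. the tall catch is squeezed in while the low one is still out (value of joint each of tall_catch_a, tall_catch_b above 0.01 m and value of joint each of low_catch_a, low_catch_b below 0.006 m and value of joint gate below 0.1 rad), for 0.1 s.
2. the low catch is squeezed in too, the gate still shut (value of joint each of low_catch_a, low_catch_b above 0.01 m and value of joint each of tall_catch_a, tall_catch_b above 0.009 m and value of joint gate below 0.1 rad), for 0.1 s.
3. the gate is swung past its detent (value of joint gate above 0.9 rad), for 0.1 s.
At the end, for the whole second after the job is handed in: The gate stands at more than 1.2 rad and still (below 0.1 rad/s), the fingers touch its handle with more than 1.5 N, and all four catch cheeks are still in by more than 9 mm (value of joint gate above 1.2 rad and velocity of joint gate between -0.1 and 0.1 rad/s and contact force between the fingers and handle above 1.5 N and value of joint each of tall_catch_a, tall_catch_b, low_catch_a, low_catch_b above 0.009 m); the arm keeps its last pose, push and grip.
It fails at once if the mallet is pushed more than 30 mm (distance of mallet from where it was at the start of the episode above 0.03 m).
It fails at once if the glue bottle is pushed more than 30 mm (distance of glue from where it was at the start of the episode above 0.03 m).
It fails at once if the tray is pushed more than 30 mm (distance of tray from where it was at the start of the episode above 0.03 m).
It also fails if it takes over 53 s, if anything falls off the work surface, if the arm or the gripper's body presses on something with over 40 N, if the wrist force passes 120 N, or if a joint passes its speed limit or range.

## Working session

There is one attempt and no reset: what is moved stays moved. The work goes in short steps, Python scripts to look and compute and a tool call to move; the robot and the scene stay as the last step left them, time stands still between calls to the robot, and variables do not carry over. Pictures are saved under pics/ and viewed, at most 10 in all, crops included, and the job is handed in when it is done.

Besides the shell and the picture viewer there is one more tool, called after "Emit:" as name(argument=value, ...), one argument or row to a line, values as JSON. servo_tool: Moves the arm, as the interface text tells. Its arguments: {"type":"object","properties":{"deltas":{"type":"array","items":{"type":"number"}}},"required":["deltas"]}

```bash
mkdir -p pics; python3 - <<'E'
from workcell import robot
import cv2,numpy as np
s=robot.read_state();print(s['time'],s['ee_pos'],s['ee_rot'],s['opening'])
for n in("scene","top"):
    c=robot.read_camera(n);cv2.imwrite(f"pics/{n}0.png",c["img"][:,:,::-1]);np.savez(f"{n}0.npz",**c)
    print(n,c["K"],c["extrinsics"])
E
```

```text
0.0 [0.20831307 0.69355052 0.23014425] [[-9.57764270e-01  2.87554060e-01 -5.15323969e-04]
 [ 2.87554487e-01  9.57761743e-01 -2.20460721e-03]
 [-1.40386171e-04 -2.25967774e-03 -9.99997437e-01]] 0.08555645007900631
scene [[593.718945     0.         313.58574793]
 [  0.         593.718945   241.44396783]
 [  0.           0.           1.        ]] [[ 0.18659577  0.77387804 -0.60522293  1.35798366]
 [ 0.98243047 -0.14918987  0.11212829 -0.0989014 ]
 [-0.00351951 -0.61551212 -0.78811956  1.17721999]
 [ 0.          0.          0.          1.        ]]
top [[617.23399128   0.         318.43710188]
 [  0.         617.23399128 245.55545148]
 [  0.           0.           1.        ]] [[-2.08382753e-02 -9.80644778e-01  1.94683296e-01  2.38467954e-01]
 [-9.99767360e-01  2.15233619e-02  1.40404968e-03  7.53219927e-02]
 [-5.56711301e-03 -1.94608746e-01 -9.80865150e-01  1.62637891e+00]
 [ 0.00000000e+00  0.00000000e+00  0.00000000e+00  1.00000000e+00]]
```

View pics/scene0.png

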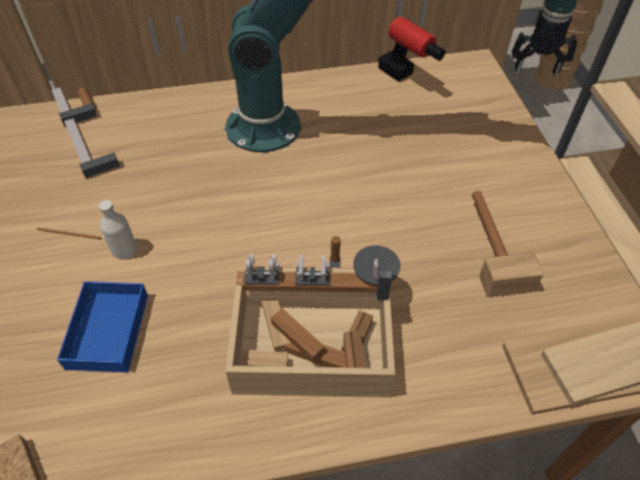

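View pics/top0.png

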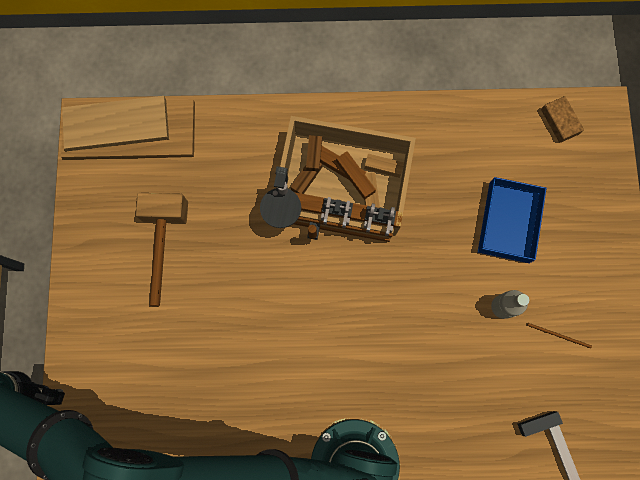

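The scene view has the bin at about (315,335), with the rail at row 280, the catches at (262,268) and (312,270), the handle at (335,250) and a dark disc at (377,265). The top view has the bin at (345,185), the mallet at (160,210), the glue at (515,302) and the tray at (512,220). Next I'll fuse the depth into a metric height map.

```bash
cat > h.py <<'E'
import numpy as np,cv2
def pts(c,E=None):
    z=c["range_z"];K=c["K"];v,u=np.mgrid[:480,:640]
    P=np.stack([(u-K[0,2])/K[0,0]*z,(v-K[1,2])/K[1,1]*z,z],-1)
    E=c["extrinsics"] if E is None else E
    W=P@E[:3,:3].T+E[:3,3];W[z==0]=np.nan
    return W
E
python3 - <<'E'
from h import *
for n in("scene","top"):
    c=np.load(n+"0.npz");W=pts(c);img=c["img"]
    x,y,z=W[...,0],W[...,1],W[...,2]
    roi=(x>.4)&(x<1.0)&(y>-.25)&(y<.35)
    b=np.median(z[(x>.4)&(x<.5)&(y>-.1)&(y<.1)]);print(n,"bench",b)
    m=roi&(z>.095)&(z<.118)
    r=cv2.minAreaRect(W[m][:,:2].astype(np.float32));print("rim",r,cv2.boxPoints(r).round(3).tolist())
    for lo,hi in((.13,.16),(.12,.15),(.15,.185),(.185,.21),(.21,.5)):
        k,l,st,ce=cv2.connectedComponentsWithStats((roi&(z>lo)&(z<hi)).astype(np.uint8))
        for i in range(1,k):
            if st[i,4]>8:
                q=W[l==i];print((lo,hi),st[i].tolist(),"mean",q.mean(0).round(3),"min",q.min(0).round(3),"max",q.max(0).round(3),img[l==i].mean(0).round())
s=np.load("scene0.npz")["img"][:,:,::-1][210:310,220:420];t=np.load("top0.npz")["img"][:,:,::-1][110:250,240:440]
a=cv2.resize(s,(800,400),interpolation=2)
cv2.imwrite("pics/crops.png",a)
E
```

```text
scene bench -0.000494779135844281
rim ((0.7111575603485107, 0.014419525861740112), (0.33097603917121887, 0.30211758613586426), 78.19131469726562) [[0.5289999842643738, -0.11699999868869781], [0.824999988079071, -0.17800000309944153], [0.8930000066757202, 0.14499999582767487], [0.597000002861023, 0.2070000022649765]]
(0.13, 0.16) [331, 236, 10, 14, 120] mean [0.579 0.094 0.148] min [0.565 0.084 0.131] max [0.588 0.105 0.159] [113.  81.  56.]
(0.13, 0.16) [246, 255, 8, 23, 78] mean [ 0.606 -0.098  0.142] min [ 0.567 -0.108  0.13 ] max [ 0.626 -0.088  0.16 ] [110. 104. 101.]
(0.13, 0.16) [272, 255, 4, 4, 10] mean [ 0.58  -0.045  0.132] min [ 0.574 -0.048  0.13 ] max [ 0.586 -0.041  0.135] [180. 170. 163.]
(0.13, 0.16) [297, 255, 30, 25, 255] mean [0.634 0.03  0.138] min [ 0.587 -0.002  0.13 ] max [0.659 0.064 0.152] [134. 127. 123.]
(0.13, 0.16) [255, 260, 22, 19, 132] mean [ 0.621 -0.067  0.138] min [ 0.588 -0.09   0.13 ] max [ 0.636 -0.044  0.16 ] [93. 90. 87.]
(0.13, 0.16) [373, 272, 5, 8, 25] mean [0.683 0.157 0.15 ] min [0.677 0.153 0.132] max [0.688 0.164 0.16 ] [98. 93. 92.]
(0.1
[... 4301 characters left out ...]
[0.563 0.083 0.121] max [0.571 0.103 0.15 ] [48. 28. 12.]
(0.15, 0.185) [278, 186, 10, 9, 43] mean [0.667 0.162 0.169] min [0.662 0.151 0.151] max [0.676 0.175 0.185] [69. 63. 57.]
(0.15, 0.185) [370, 203, 5, 13, 40] mean [ 0.616 -0.055  0.171] min [ 0.605 -0.06   0.151] max [ 0.63  -0.049  0.185] [115. 106.  97.]
(0.15, 0.185) [389, 207, 6, 12, 46] mean [ 0.606 -0.102  0.171] min [ 0.595 -0.109  0.152] max [ 0.62  -0.097  0.183] [110. 101.  93.]
(0.15, 0.185) [308, 225, 9, 9, 56] mean [0.573 0.093 0.156] min [0.562 0.082 0.15 ] max [0.583 0.102 0.166] [108.  65.  26.]
(0.185, 0.21) [274, 166, 14, 25, 247] mean [0.692 0.166 0.195] min [0.663 0.149 0.185] max [0.722 0.182 0.203] [64. 64. 60.]
```

View pics/crops.png

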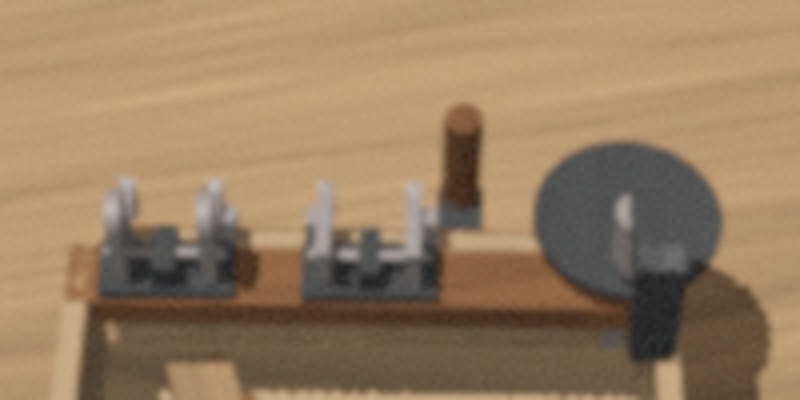

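The crop shows the tall catch on the left at crop (170,240), the low catch in the middle at (370,240), the handle at (462,150) and the hinge disc at (628,220). Both views agree on these values:
- **Bin:** yaw is about -12°, with its origin near (0.608, 0.035).
- **Tall catch:** about (0.615, -0.079), tops at 0.178.
- **Low catch:** about (0.638, 0.029).
- **Handle:** about (0.5745, 0.093).

Now I'll move towards the tall catch.

Emit:
servo_tool(
  deltas=[-0.05,-0.05,0,-0.02,0,-0.15,-0.15,0,-0.05,0,-0.27,-0.27,0,-0.08,0,-0.4,-0.4,0,-0.11,0,-0.53,-0.53,0,-0.14,0,-0.66,-0.66,0,-0.168,0,-0.79,-0.79,0,-0.168,0,-0.9,-0.9,0,-0.168,0,-1,-1,0,-0.168,0,-1,-1,0,-0.168,0],
)

```text
time: 1.1
ee_pos: [0.3456, 0.4388, 0.2311]
ee_rot: [[-0.977, 0.214, 0.001], [0.214, 0.977, -0.004], [-0.002, -0.004, -1.0]]
ft_force: [0.2, 0.4, -0.4]
opening: 0.0855
grip_force: 0.0
```

```bash
cat >> h.py <<'E'
yaw=np.radians(78-90); bx=np.array([np.cos(yaw),np.sin(yaw),0]);by=np.array([-np.sin(yaw),np.cos(yaw),0])
O=np.array([.6083,.0349,0])
def binp(x,y,z): return O+x*bx+y*by+np.array([0,0,z])
def go(s,T):
    R=s["ee_rot"];d=R.T@(T-s["ee_pos"])
    e=np.degrees(np.arctan2(by[1],by[0])-np.arctan2(R[1,1],R[0,1]))
    print("t",round(s["time"],2),"pos",s["ee_pos"].round(4),"target",T.round(4),"units",(d/.2).round(3),"spin",round(-np.radians(e)/.5,3),"F",s["ft_force"].round(1),"open",round(s["opening"],4),"grip",round(s["grip_force"],1))
E
python3 -c "
from h import *
from workcell import robot
go(robot.read_state(),binp(.03,-.11,.23))"
```

```text
t 1.1 pos [0.3456 0.4388 0.2311] target [ 0.6148 -0.0789  0.23  ] units [-1.869 -2.241  0.018] spin -0.012 F [ 0.2  0.4 -0.4] open 0.0855 grip 0.0
```

Emit:
servo_tool(
  deltas=[-0.05,-0.05,0,0,0,-0.14,-0.16,0,0,0,-0.25,-0.3,0,0,0,-0.37,-0.44,0,0,0,-0.49,-0.58,0,0,0,-0.61,-0.72,0,0,0,-0.72,-0.85,0,0,0,-0.82,-0.96,0,0,0,-0.85,-1,0,0,0,-0.85,-1,0,0,0],
)

```text
time: 2.1
ee_pos: [0.4681, 0.2134, 0.2313]
ee_rot: [[-0.978, 0.209, 0.0], [0.209, 0.978, -0.0], [-0.0, -0.0, -1.0]]
ft_force: [-0.5, 0.2, -0.0]
opening: 0.0854
grip_force: 0.0
```

Emit:
servo_tool(
  deltas=[-0.05,-0.05,0,0,0,-0.14,-0.16,0,0,0,-0.25,-0.3,0,0,0,-0.37,-0.44,0,0,0,-0.49,-0.58,0,0,0,-0.61,-0.72,0,0,0,-0.72,-0.85,0,0,0,-0.82,-0.96,0,0,0,-0.85,-1,0,0,0,-0.85,-1,0,0,0],
)

```text
time: 3.1
ee_pos: [0.5931, -0.0168, 0.2311]
ee_rot: [[-0.978, 0.207, -0.0], [0.207, 0.978, -0.0], [0.0, -0.0, -1.0]]
ft_force: [-0.3, -0.3, 0.6]
opening: 0.0852
grip_force: 0.0
```

```bash
python3 -c "
from h import *
from workcell import robot
s=robot.read_state();c=robot.read_camera('wrist')
cv2.imwrite('pics/w1.png',c['img'][:,:,::-1]);np.savez('w1.npz',p=s['ee_pos'],R=s['ee_rot'],**c)
T=np.eye(4);T[:3,:3]=s['ee_rot'];T[:3,3]=s['ee_pos'];W=pts(c,T@c['tool_from_camera'])
B=np.stack([(W-O)@bx,(W-O)@by,W[...,2]],-1)
for lo,hi in((.155,.19),(.134,.154),(.118,.129)):
    k,l,st,ce=cv2.connectedComponentsWithStats(((B[...,2]>lo)&(B[...,2]<hi)&(B[...,1]<.07)).astype(np.uint8))
    for i in range(1,k):
        if st[i,4]>150: q=B[l==i];print((lo,hi),st[i].tolist(),np.percentile(q,[2,50,98],axis=0).round(4).tolist())
go(s,binp(.03,-.11,.23))"
```

```text
(0.155, 0.19) [479, 167, 38, 37, 972] [[-0.0564, 0.0406, 0.1551], [-0.0471, 0.0499, 0.1563], [-0.0376, 0.0596, 0.1577]]
(0.155, 0.19) [180, 281, 26, 41, 653] [[0.0151, -0.1378, 0.1555], [0.0199, -0.1322, 0.1694], [0.031, -0.1296, 0.1773]]
(0.155, 0.19) [261, 282, 19, 46, 753] [[0.0151, -0.0894, 0.1562], [0.0228, -0.0846, 0.1732], [0.0382, -0.0815, 0.1776]]
(0.134, 0.154) [466, 163, 32, 38, 469] [[-0.0574, 0.0395, 0.1345], [-0.0504, 0.0413, 0.1447], [-0.038, 0.0498, 0.1534]]
(0.134, 0.154) [232, 266, 20, 40, 674] [[0.0135, -0.1152, 0.1342], [0.0273, -0.1093, 0.1353], [0.0422, -0.1035, 0.1366]]
(0.134, 0.154) [266, 267, 17, 47, 269] [[0.0149, -0.0892, 0.1346], [0.0158, -0.0824, 0.1448], [0.0399, -0.0814, 0.1538]]
(0.134, 0.154) [389, 267, 20, 40, 685] [[0.0135, -0.0054, 0.1342], [0.0277, 0.0004, 0.1353], [0.043, 0.0063, 0.1366]]
(0.134, 0.154) [191, 268, 24, 44, 468] [[0.015, -0.1375, 0.1344], [0.0216, -0.13, 0.1441], [0.0401, -0.1295, 0.1538]]
(0.134, 0.154) [357, 268, 16, 46, 612] [[0.015, -0.0284, 0.135], [0.0254, -0.0249, 0.1489], [0.0407, -0.0205, 0.1504]]
(0.134, 0.154) [424, 268, 22, 46, 738] [[0.015, 0.0196, 0.1345], [0.025, 0.0219, 0.1484], [0.0398, 0.0276, 0.1504]]
(0.118, 0.129) [458, 160, 24, 33, 208] [[-0.0575, 0.0395, 0.1181], [-0.0502, 0.0412, 0.1234], [-0.0381, 0.0495, 0.1289]]
(0.118, 0.129) [347, 216, 23, 34, 283] [[-0.0188, -0.0355, 0.1184], [-0.0055, -0.0306, 0.125], [0.0036, -0.0215, 0.1287]]
(0.118, 0.129) [281, 231, 14, 19, 237] [[-0.0078, -0.0817, 0.1188], [-0.0031, -0.0776, 0.1252], [0.0037, -0.0735, 0.1275]]
(0.118, 0.129) [441, 231, 10, 19, 153] [[-0.008, 0.0307, 0.1203], [-0.003, 0.0335, 0.1253], [0.0036, 0.0363, 0.1265]]
(0.118, 0.129) [235, 256, 22, 24, 164] [[0.0123, -0.1153, 0.1181], [0.0135, -0.1055, 0.1229], [0.0273, -0.1023, 0.1286]]
t 3.1 pos [ 0.5931 -0.0168  0.2311] target [ 0.6148 -0.0789  0.23  ] units [-0.17  -0.282  0.006] spin 0.001 F [-0.3 -0.3  0.6] open 0.0852 grip 0.0
```

View pics/w1.png

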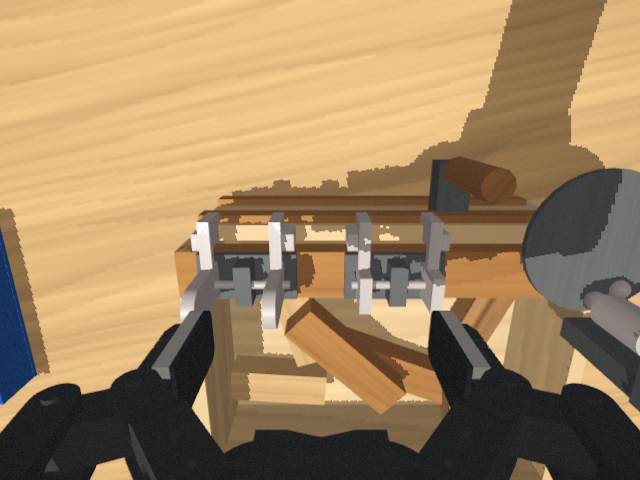

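The wrist view shows the tall catch at (235,285), the low catch at (398,280) and the handle top at (497,185). They match the predicted bin frame to about 1 mm. Next I'll go over the tall catch and descend.

Emit:
servo_tool(
  deltas=[-0.05,-0.09,0,0,0,-0.12,-0.2,0,0,0,-0.17,-0.28,0,0,0,-0.17,-0.28,0.02,0,0,-0.17,-0.28,0.1,0,0,-0.17,-0.28,0.2,0,0,-0.17,-0.28,0.3,0,0,-0.17,-0.28,0.4,0,0,-0.17,-0.28,0.48,0,0,-0.17,-0.28,0.495,0,0],
)

```text
time: 4.15
ee_pos: [0.6122, -0.0752, 0.13]
ee_rot: [[-0.979, 0.204, -0.005], [0.204, 0.979, 0.002], [0.006, 0.001, -1.0]]
ft_force: [0.3, 0.3, -0.4]
opening: 0.0859
grip_force: 0.0
```

```bash
python3 -c "
from h import *
from workcell import robot
go(robot.read_state(),binp(.029,-.1097,.132))"
```

```text
t 4.15 pos [ 0.6122 -0.0752  0.13  ] target [ 0.6139 -0.0784  0.132 ] units [-0.011 -0.014 -0.01 ] spin 0.008 F [ 0.3  0.3 -0.4] open 0.0859 grip 0.0
```

Emit:
servo_tool(
  deltas=[-0.01,-0.014,-0.01,0,0,-0.01,-0.014,-0.01,0,0,-0.01,-0.014,-0.01,0,0.2,-0.01,-0.014,-0.01,0,0.3,-0.01,-0.014,-0.01,0,0.4,-0.01,-0.014,-0.01,0,0.5,-0.01,-0.014,-0.01,0,0.6,-0.01,-0.014,-0.01,0,0.7,-0.01,-0.014,-0.01,0,0.7,-0.01,-0.014,-0.01,0,0.7],
)

```text
time: 5.15
ee_pos: [0.6178, -0.0786, 0.1371]
ee_rot: [[-0.979, 0.205, 0.004], [0.205, 0.979, 0.003], [-0.003, 0.004, -1.0]]
ft_force: [-0.8, 5.1, 12.4]
opening: 0.0266
grip_force: 48.8
```

Emit:
servo_tool(
  deltas=[0,0,0,0,0.7,0,0,0,0,0.7,0,0,0,0,0.5,0,0,0,0,0.2,0,0,0,0,0,0,0,0,0,0,0,0,-0.1,0,0,0,0,-0.25,0,0,0.01,0,-0.4,0,0,0.01,0,-0.5,0,0],
)

```text
time: 6.15
ee_pos: [0.6142, -0.0814, 0.236]
ee_rot: [[-0.978, 0.207, 0.001], [0.207, 0.978, -0.001], [-0.002, -0.0, -1.0]]
ft_force: [1.0, 0.5, -0.4]
opening: 0.0855
grip_force: 0.0
```

```bash
cat > look.py <<'E'
import sys
from h import *
from workcell import robot
s=robot.read_state();c=robot.read_camera('wrist')
cv2.imwrite(f'pics/{sys.argv[1]}.png',c['img'][:,:,::-1])
T=np.eye(4);T[:3,:3]=s['ee_rot'];T[:3,3]=s['ee_pos'];W=pts(c,T@c['tool_from_camera'])
B=np.stack([(W-O)@bx,(W-O)@by,W[...,2]],-1)
k,l,st,ce=cv2.connectedComponentsWithStats(((B[...,2]>.139)&(B[...,2]<.19)&(B[...,1]<.07)&(abs(B[...,0]-.0)<.07)).astype(np.uint8))
for i in range(1,k):
    if st[i,4]>150: q=B[l==i];print(st[i].tolist(),np.percentile(q,[2,50,98],axis=0).round(4).tolist())
go(s,binp(.029,-.1097,.132));go(s,binp(.029,-.0004,.12))
E
python3 look.py w2
```

```text
[568, 105, 57, 40, 1803] [[-0.0566, 0.0395, 0.14], [-0.0467, 0.0458, 0.1556], [-0.0367, 0.059, 0.1576]]
[336, 221, 17, 54, 819] [[0.0152, -0.1025, 0.1406], [0.0226, -0.0991, 0.1731], [0.0391, -0.0946, 0.1779]]
[301, 222, 15, 53, 757] [[0.0152, -0.1243, 0.1421], [0.022, -0.1202, 0.174], [0.0389, -0.1164, 0.178]]
[444, 222, 22, 42, 718] [[0.0153, -0.0287, 0.1396], [0.0271, -0.0259, 0.1489], [0.0406, -0.0205, 0.1505]]
[514, 222, 27, 42, 840] [[0.0152, 0.0192, 0.1393], [0.0271, 0.0213, 0.1487], [0.0407, 0.0277, 0.1504]]
t 6.15 pos [ 0.6142 -0.0814  0.236 ] target [ 0.6139 -0.0784  0.132 ] units [0.006 0.014 0.52 ] spin 0.002 F [ 1.   0.5 -0.4] open 0.0855 grip 0.0
t 6.15 pos [ 0.6142 -0.0814  0.236 ] target [0.6366 0.0285 0.12  ] units [0.005 0.561 0.58 ] spin 0.002 F [ 1.   0.5 -0.4] open 0.0855 grip 0.0
```

View pics/w2.png

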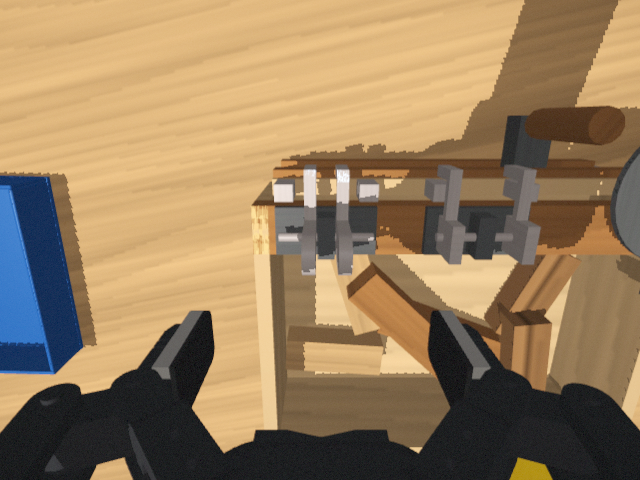

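The tall catch now measures 30 mm over its outsides, so it is fully in. It sits at about (328,240), and the low catch at (485,230) is still out. Next is the low catch.

Emit:
servo_tool(
  deltas=[0,0.08,0,0,0,0,0.22,0,0,0,0,0.38,0,0,0,0,0.5,0,0,0,0,0.55,0,0,0,0,0.55,0.1,0,0,0,0.55,0.2,0,0,0,0.55,0.3,0,0,0,0.55,0.38,0,0,0,0.55,0.4,0,0],
)

```text
time: 7.2
ee_pos: [0.6342, 0.0263, 0.1512]
ee_rot: [[-0.978, 0.207, -0.006], [0.207, 0.978, -0.001], [0.006, -0.002, -1.0]]
ft_force: [-1.0, 0.5, 0.1]
opening: 0.0855
grip_force: 0.0
```

```bash
python3 -c "
from h import *
from workcell import robot
go(robot.read_state(),binp(.029,-.0004,.122))"
```

```text
t 7.2 pos [0.6342 0.0263 0.1512] target [0.6366 0.0285 0.122 ] units [-0.01   0.013  0.146] spin 0.002 F [-1.   0.5  0.1] open 0.0855 grip 0.0
```

Emit:
servo_tool(
  deltas=[0,0.013,0.05,0,0,0,0.013,0.1,0,0,0,0.013,0.145,0,0,0,0.013,0.145,0,0.2,0,0.013,0.145,0,0.3,0,0.013,0.145,0,0.4,0,0.013,0.145,0,0.5,0,0.013,0.145,0,0.6,0,0.013,0.145,0,0.7,0,0.013,0.145,0,0.7],
)

```text
time: 8.2
ee_pos: [0.6382, 0.0296, 0.1277]
ee_rot: [[-0.978, 0.206, 0.003], [0.206, 0.978, 0.001], [-0.002, 0.001, -1.0]]
ft_force: [-2.4, -0.4, 10.7]
opening: 0.0268
grip_force: 55.2
```

Emit:
servo_tool(
  deltas=[0,0,0,0,0.7,0,0,0,0,0.7,0,0,0,0,0.5,0,0,0,0,0.2,0,0,0,0,0,0,0,0,0,0,0,0,-0.1,0,0,0,0,-0.25,0,0,0,0,-0.4,0,0,0,0,-0.5,0,0],
)

```text
time: 9.2
ee_pos: [0.6379, 0.0293, 0.2273]
ee_rot: [[-0.978, 0.206, 0.002], [0.206, 0.978, 0.0], [-0.002, 0.001, -1.0]]
ft_force: [0.3, -1.1, -0.0]
opening: 0.0856
grip_force: 0.0
```

```bash
python3 look.py w3; python3 -c "
from h import *
from workcell import robot
go(robot.read_state(),binp(-.045,.05,.118))"
```

```text
[387, 104, 45, 42, 1389] [[-0.0564, 0.0399, 0.1419], [-0.0471, 0.0491, 0.1561], [-0.0374, 0.0595, 0.1577]]
[97, 225, 82, 55, 3665] [[0.0153, -0.1237, 0.1406], [0.0251, -0.1157, 0.1661], [0.04, -0.0941, 0.1777]]
[297, 225, 14, 44, 584] [[0.0152, -0.0143, 0.1408], [0.0263, -0.0102, 0.1491], [0.0409, -0.0064, 0.1505]]
[332, 225, 14, 44, 573] [[0.0151, 0.0075, 0.1407], [0.0263, 0.0113, 0.1491], [0.0407, 0.0153, 0.1504]]
t 9.2 pos [0.6379 0.0293 0.2273] target [ 0.6139 -0.0784  0.132 ] units [ 0.008 -0.552  0.476] spin 0.003 F [ 0.3 -1.1 -0. ] open 0.0856 grip 0.0
t 9.2 pos [0.6379 0.0293 0.2273] target [0.6366 0.0285 0.12  ] units [ 0.007 -0.006  0.536] spin 0.003 F [ 0.3 -1.1 -0. ] open 0.0856 grip 0.0
t 9.25 pos [0.6399 0.0294 0.2304] target [0.5747 0.0932 0.118 ] units [0.389 0.244 0.56 ] spin 0.003 F [-0.1  0.1  1.6] open 0.0853 grip 0.0
```

The low catch measures about 30 mm over its outsides, so it is fully in. The handle top is at bin (-0.047, 0.050). I'll go over it with the fingers half open so they clear the hinge disc.

Emit:
servo_tool(
  deltas=[0.05,0.03,0,0,0.2,0.13,0.08,0,0,0.4,0.22,0.14,0,0,0.4,0.31,0.2,0,0,0.4,0.38,0.235,0,0,0.4,0.395,0.24,0,0,0.4,0.395,0.24,0.05,0,0.4,0.395,0.24,0.12,0,0.4,0.395,0.24,0.18,0,0.4,0.395,0.24,0.2,0,0.4],
)

```text
time: 10.25
ee_pos: [0.5688, 0.0916, 0.1829]
ee_rot: [[-0.978, 0.208, -0.004], [0.208, 0.978, -0.001], [0.003, -0.002, -1.0]]
ft_force: [0.5, -0.9, -0.6]
opening: 0.0511
grip_force: 0.0
```

```bash
python3 -c "
from h import *
from workcell import robot
go(robot.read_state(),binp(-.0463,.05,.118))"
```

```text
t 10.25 pos [0.5688 0.0916 0.1829] target [0.5734 0.0934 0.118 ] units [-0.021  0.015  0.324] spin 0.0 F [ 0.5 -0.9 -0.6] open 0.0511 grip 0.0
```

Emit:
servo_tool(
  deltas=[-0.01,0.01,0.05,0,0.4,-0.01,0.01,0.12,0,0.4,-0.01,0.01,0.2,0,0.4,-0.01,0.01,0.27,0,0.4,-0.01,0.01,0.31,0,0.4,-0.01,0.01,0.32,0,0.4,-0.01,0.01,0.32,0,0.6,-0.01,0.01,0.32,0,0.8,-0.01,0.01,0.32,0,0.9,-0.01,0.01,0.32,0,0.9],
)

```text
time: 11.25
ee_pos: [0.5727, 0.0946, 0.122]
ee_rot: [[-0.979, 0.206, 0.002], [0.206, 0.979, 0.001], [-0.001, 0.001, -1.0]]
ft_force: [-0.3, 0.6, 2.6]
opening: 0.0207
grip_force: 58.6
```

```bash
python3 -c "
from h import *
from workcell import robot
go(robot.read_state(),binp(-.0463,.05,.118))
p0=np.array([-.0463,-.09])
for d in range(0,95,10):
    t=np.radians(d);c,s=np.cos(t),np.sin(t);q=np.array([c*p0[0]+s*p0[1],-s*p0[0]+c*p0[1]])-p0
    print(d,'tool units from shut',(-q[0]/.2).round(3),(q[1]/.2).round(3))
"
```

```text
t 11.25 pos [0.5727 0.0946 0.122 ] target [0.5734 0.0934 0.118 ] units [-0.005 -0.005  0.02 ] spin 0.004 F [-0.3  0.6  2.6] open 0.0207 grip 58.6
0 tool units from shut -0.0 0.0
10 tool units from shut 0.075 0.047
20 tool units from shut 0.14 0.106
30 tool units from shut 0.194 0.176
40 tool units from shut 0.235 0.254
50 tool units from shut 0.262 0.338
60 tool units from shut 0.274 0.425
70 tool units from shut 0.271 0.514
80 tool units from shut 0.252 0.6
90 tool units from shut 0.218 0.681
```

The handle is gripped. I'll swing along the arc in two calls, the first to 40°.

Emit:
servo_tool(
  deltas=[0.031,0.017,0,0,0.9,0.061,0.036,0,0,0.9,0.089,0.058,0,0,0.9,0.116,0.081,0,0,0.9,0.14,0.106,0,0,0.9,0.163,0.133,0,0,0.9,0.184,0.161,0,0,0.9,0.203,0.191,0,0,0.9,0.22,0.222,0,0,0.9,0.235,0.254,0,0,0.9],
)

```text
time: 12.25
ee_pos: [0.537, 0.152, 0.1219]
ee_rot: [[-0.978, 0.208, 0.001], [0.208, 0.978, -0.002], [-0.001, -0.002, -1.0]]
ft_force: [1.1, -3.4, 7.2]
opening: 0.0205
grip_force: 60.1
```

```bash
cat > sw.py <<'E'
from h import *
from workcell import robot
s=robot.read_state();r=s['ee_pos']-binp(0,.14,0);q=np.array([r@bx,r@by]);p0=np.array([-.0463,-.09])
a=lambda v:np.arctan2(v[1],v[0])
th=(a(p0)-a(q))%(2*np.pi);print("gate est",round(th,3),"radius",np.hypot(*q).round(4),np.hypot(*p0).round(4))
for d in (50,60,70,80,86,90):
    t=np.radians(d);c,n=np.cos(t),np.sin(t);go(s,np.r_[(binp(0,.14,0)+(c*p0[0]+n*p0[1])*bx+(-n*p0[0]+c*p0[1])*by)[:2],s['ee_pos'][2]]) if d in(50,86) else 0
E
python3 sw.py
```

```text
gate est 0.692 radius 0.1024 0.1012
t 12.25 pos [0.537  0.152  0.1219] target [0.5362 0.1705 0.1219] units [ 0.023  0.089 -0.   ] spin -0.001 F [ 1.1 -3.4  7.2] open 0.0205 grip 60.1
t 12.25 pos [0.537  0.152  0.1219] target [0.5547 0.2302 0.1219] units [-0.006  0.401 -0.001] spin -0.001 F [ 1.1 -3.4  7.2] open 0.0205 grip 60.1
```

Emit:
servo_tool(
  deltas=[0.014,0.042,0,0,0.9,0.027,0.084,0,0,0.9,0.034,0.127,0,0,0.9,0.039,0.171,0,0,0.9,0.039,0.216,0,0,0.9,0.036,0.26,0,0,0.9,0.028,0.304,0,0,0.9,0.017,0.346,0,0,0.9,0.001,0.388,0,0,0.9,-0.003,0.396,0,0,0.9],
)

```text
time: 13.25
ee_pos: [0.5524, 0.2304, 0.1219]
ee_rot: [[-0.979, 0.206, -0.002], [0.206, 0.979, -0.002], [0.002, -0.002, -1.0]]
ft_force: [-2.9, -4.0, 11.9]
opening: 0.0202
grip_force: 60.4
```

Emit:
servo_tool(
  deltas=[0,0,0,0,0.9,0,0,0,0,0.9,0,0,0,0,0.9,0,0,0,0,0.9,0,0,0,0,0.9,0,0,0,0,0.9,0,0,0,0,0.9,0,0,0,0,0.9,0,0,0,0,0.9,0,0,0,0,0.9],
)

```text
time: 14.25
ee_pos: [0.5516, 0.2291, 0.1219]
ee_rot: [[-0.978, 0.207, -0.004], [0.207, 0.978, -0.003], [0.003, -0.003, -1.0]]
ft_force: [-2.2, -4.1, 11.4]
opening: 0.0204
grip_force: 60.4
```

```bash
python3 sw.py; python3 - <<'E'
from h import *
from workcell import robot
a=robot.read_camera("scene")["img"][:,:,::-1][190:330,220:420];b=robot.read_camera("top")["img"][:,:,::-1][150:290,240:440]
cv2.imwrite("pics/end.png",cv2.resize(np.hstack([a,b]),(800,280),interpolation=2))
E
```

```text
gate est 1.475 radius 0.1032 0.1012
t 14.25 pos [0.5516 0.2291 0.1219] target [0.5362 0.1705 0.1219] units [ 0.014 -0.303  0.001] spin 0.002 F [-2.2 -4.1 11.4] open 0.0204 grip 60.4
t 14.25 pos [0.5516 0.2291 0.1219] target [0.5547 0.2302 0.1219] units [-0.014  0.009 -0.   ] spin 0.002 F [-2.2 -4.1 11.4] open 0.0204 grip 60.4
```

View pics/end.png

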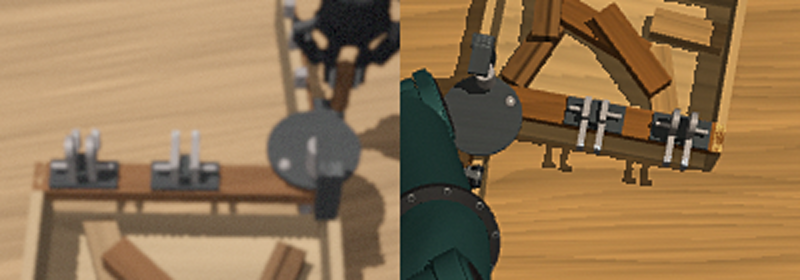

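The picture shows the gate leaf standing out square to the front (left half, around (295,60)) with the gripper holding the handle at (345,75). Both catches are squeezed, at (85,160) and (185,165). The estimated gate angle is 1.47 rad and steady, so I'll hand in.

```bash
python3 -c "
from workcell import robot
print(robot.hand_in())"
```

```text
the job is handed in; nothing more can be done
None
```

I squeezed the tall catch in, then the low one, and swung the gate past its detent to about 1.47 rad. I handed the job in at about 14 s with the gripper still holding the handle; no verdict came back.

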